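# Roll two sample vials onto the line for their label check

## Task

Two sample vials lie on the mat, one on either side of its red line. Push the top of each sideways with a fingertip, in as many strokes as you like, to roll it across the mat until it rests centred on the line and lying along it, first the amber vial and then the clear one. Roll them only: do not slide, lift or carry them, and leave the jar, the wash bottle and the standing vial where they are.

Things in the scene. Friction and masses are not known exactly. Their poses are not given: they have to be found in the camera images.
- amber_vial: dark amber glass vial with a white cap, lying on the mat: labelled glass 28 mm in diameter, 48 mm long; white cap, 24 mm in diameter, at its +x end; 63 mm over all, about 40 g. Origin on its axis at mid-glass, 14 mm above the mat. x runs along the axis to the cap; y and z turn as it rolls. A fingertip resting lightly on its top and moved sideways rolls it half as far; it stops when let go; pushed low, it slides or jams
- clear_vial: clear, pale glass vial with a blue cap, lying on the mat: labelled glass 28 mm in diameter, 48 mm long; blue cap, 24 mm in diameter, at its +x end; 63 mm over all, about 40 g. Origin on its axis at mid-glass, 14 mm above the mat. x runs along the axis to the cap; y and z turn as it rolls. A fingertip resting lightly on its top and moved sideways rolls it half as far; it stops when let go; pushed low, it slides or jams
- line (a point): middle of the red line (240 x 6 mm, flat) on top of the light grey mat. x runs along the line, y across it, z up. The mat is fixed, 260 (x) by 340 (y) by 4 mm, centred here. One vial starts on the -y and one on the +y side, 50 to 90 mm from the line, within 4 degrees of parallel, one about 60 mm to -x and the other 60 mm to +x of this point, so they pass clear of each other
- jar: white plastic jar standing beside the mat, 72 mm in diameter, 110 mm high; origin at the centre of its underside; leave alone
- wash_bottle: pale wash bottle with a red cap and bent red nozzle standing beside the mat, 56 mm in diameter, 150 mm high; origin at the centre of its underside; leave alone
- upright_vial: amber vial with a black cap standing on the bench just past a far corner of the mat, 28 mm in diameter, 63 mm high; origin at the centre of its underside; leave alone
Not all that is in view belongs to the job. Leave any green look-alike of the amber_vial alone. What is shaped like the clear_vial but green is not meant.

How it is judged:
By the outcome, as a careful person would: the job done as asked, in the order asked, and still so for the second after the job is handed in, with the robot touching nothing.
It also fails if it takes over 64 s, if anything falls off the work surface, if the arm or the gripper's body presses on something with over 40 N, if the wrist force passes 120 N, or if a joint passes its speed limit or range.

## Robot

A 7-joint arm with a two-finger parallel gripper is mounted at the origin on the work surface. World frame = base frame: x ahead of the robot, y to its left, z up, the work surface at z = 0. Lengths are in m, angles in rad, forces in N, time in s.
With the tool pointing down it reaches from about 0.4 to 0.875 m from the base axis. Payload 19.3 kg.
Tool frame: the origin (TCP) lies on the centre line of the jaws, within the pads' length; the fingertips stand 14 mm ahead of it and the grasp point (between the pads) lies 5 mm behind it; x points along the fingers, y is the direction in which the jaws open and shut, and the axes are right-handed (so a half turn about x gives the same grasp; the last joint's range is limited). The gripper opens to 85 mm and grips with 20 to 120 N. Pads are 22 mm wide; open, the fingers measure 114 mm over their backs; the gripper's body (76 mm by 85 mm) begins 54 mm behind the grasp point. The pads swing forward as they close: fully open they stand 13 mm farther back than shut.
Start: joints at [-1.359, 0.521, -0.036, 1.599, 0.021, 1.021, -0.113], TCP at [0.174, 0.6, 0.245] pointing down, gripper open.
Joint ranges: [-2.91, 2.91], [-0.3, 2.13], [-1.5, 1.42], [0.17, 2.43], [-1.26, 4.41], [0.16, 1.93], [-2.52, 2.52]. Speed limits (rad/s): [1.89, 1.89, 2.39, 2.39, 3.01, 3.01, 3.01].

## Interface

Orientations are given as [roll, pitch, yaw] about the fixed x, y, z axes, in that order (R = Rz(yaw) Ry(pitch) Rx(roll)).
In Python, from workcell import monitor, optics, bot gives the robot as it stands.
- The arm moves only by the tool arm_command, never from a script. Its arguments are lists of equal length, an entry for each row: "delta_pos": the shift along the tool's x, y, z as a fraction of full scale, a list of three; "rotation": the turn, a rotation vector about the tool's x, y, z as a fraction of full scale, a list of three. In form: {"delta_pos": [[dx, dy, dz], ...], "rotation": [[wx, wy, wz], ...]}. A call has 1 to 10 rows; each row shifts and turns the pose as measured when the row begins, along the tool's axes as they then stand; what a row does not reach is not made up. Full scale, the value 1, is 30 mm for a shift and 6 degrees for a turn. A row lasts 1/10 s, in which the tool goes at most 50 mm and 8.59 degrees, less where a joint would pass 70% of its speed; a pose out of reach is approached as far as the arm can. A call with a number of a shift or a turn outside -1 to 1 is refused whole. A call with a gripper value outside its range is refused whole. "gripper" is the closure, from -1 (fully open) to 1 (shut), so that 0 is half open, set as the call begins (left out, the last holds). The fingers move at their own pace and stop on an object; "grip_force" is the grip in N (left out, the last holds). Time passes only in rows, so rows that do not move let the fingers close. It gives the time, the measured TCP pose, the force and the opening at its end, in the units of the state.
- monitor.observe(): the state, without advancing time (a new reading comes with each control period).
- optics.grab_frame(name): name is "side" or "top" or "wrist"; returns the picture (400x640x3 uint8, red, green, blue); there is no depth.
- optics.camera_params(name): a dict with "fx", "fy", "cx", "cy" (pixels), "origin" and "rotation" of the camera in the world. Camera axes: x right, y down, z forward; pixel columns grow to the right and rows downward; lengths in m; the calibration is good to about 2 mm. A picture is of the moment at which its call begins: read the wrist's pose just before it. camera_params takes no time and is no camera call; for the wrist camera it gives the pose at the moment of the call.
- bot.job_done(): hands the job in, once; it reports no verdict.
The state is a dict: "clock": time; "qpos": joint angles; "qd": joint speeds; "joint_efforts": joint torques, N m; "position": TCP position; "tool_rot": TCP orientation; "force": force on the tool from outside, world axes, zero at the start; "moment": the same for the moment, N m; "grip_width": finger opening in m.
Only numpy, scipy, OpenCV 4.12 (cv2) and the standard library are available. Lean on these libraries where they do the work, as an engineer would, in place of code of your own. Each camera call takes 0.05 s, during which the arm holds its last target. There are 200 camera calls.

## Working session

There is one attempt and no reset: what is moved stays moved. The work goes in short steps, Python scripts to look and compute and a tool call to move; the robot and the scene stay as the last step left them, time stands still between calls to the robot, and variables do not carry over. Pictures are saved under pics/ and viewed, about 8 in all and at most 12, crops included, and the job is handed in when it is done.

Besides the shell and the picture viewer there is one more tool, called after "Emit:" in YAML: its name, and indented under it one key for each argument. arm_command: Moves the arm, as the interface text tells. Its arguments: {"type":"object","properties":{"delta_pos":{"type":"array","items":{"type":"array","items":{"type":"number"}}},"rotation":{"type":"array","items":{"type":"array","items":{"type":"number"}}},"gripper":{"type":"number"},"grip_force":{"type":"number"}},"required":["delta_pos","rotation"]}

```bash
mkdir -p pics; cat > h.py <<'E'
import numpy as np, cv2
from workcell import monitor, optics, bot
def grab(n,f):
    p=optics.camera_params(n); im=optics.grab_frame(n); cv2.imwrite('pics/'+f,im[:,:,::-1]); return im,p
def ray(p,u,v,z):
    R=np.array(p['rotation']);o=np.array(p['origin'])
    if R.shape!=(3,3):
        raise Exception(R)
    d=R@np.array([(u-p['cx'])/p['fx'],(v-p['cy'])/p['fy'],1]); return o+d*(z-o[2])/d[2]
def proj(p,X):
    c=np.array(p['rotation']).T@(np.array(X)-p['origin']); return p['cx']+p['fx']*c[0]/c[2],p['cy']+p['fy']*c[1]/c[2]
E
python3 - <<'E'
from h import *
print(monitor.observe())
for n in('top','side'):
    im,p=grab(n,n+'0.png');print(n,p)
E
```

```text
{'clock': 0.0, 'qpos': array([-1.35920323,  0.52201754, -0.03633411,  1.59995993,  0.02120775,
        1.02110308, -0.11283073]), 'qd': array([ 0.00062807, -0.00089564, -0.00025334,  0.00095995,  0.00030015,
        0.00041005, -0.00048386]), 'joint_efforts': array([-5.37048836e-04, -9.27096319e+01,  1.97959967e+00, -3.69957340e+01,
        1.79781258e-02,  7.84316508e-03,  2.26314839e-06]), 'position': array([0.17374648, 0.6000515 , 0.24474066]), 'tool_rot': array([-1.49728677,  1.56969368, -1.77911157]), 'force': array([-0.41214748,  0.53496716,  0.1577657 ]), 'moment': array([ 0.05170606, -0.00516848, -0.00511814]), 'grip_width': 0.08584005121887993}
top {'fx': 466.28203598397374, 'fy': 466.28203598397374, 'cx': 324.9767477993827, 'cy': 206.3855000259261, 'origin': array([0.47996342, 0.03279292, 1.03769733]), 'rotation': array([-3.04816542,  0.02864888, -1.57281277])}
side {'fx': 408.8527184877284, 'fy': 408.8527184877284, 'cx': 316.85477858380295, 'cy': 200.1233995643569, 'origin': array([0.50406353, 0.72381418, 0.52015255]), 'rotation': array([-2.16398931e+00,  3.02531430e-04, -3.06744373e+00])}
```

View pics/top0.png

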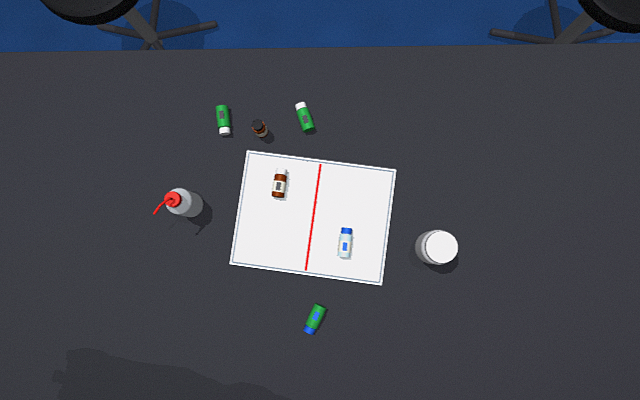

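View pics/side0.png

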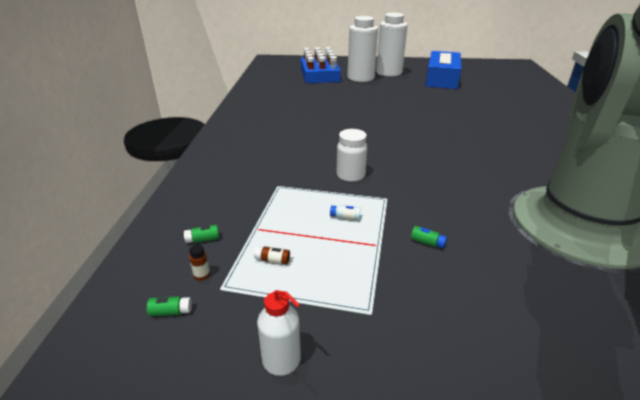

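Top view: the amber vial with its white cap is at (279,184) on the mat, and the clear vial with its blue cap is at (346,243). The green look-alikes at (223,119), (305,117) and (316,319) are off the mat, and the black-capped vial at (260,129) is the standing one. Next I'll measure and make one enlarged crop.

```bash
sed -i "s/R=np.array(p\['rotation'\]);o/R=RR(p['rotation']);o/; s/np.array(p\['rotation'\]).T/RR(p['rotation']).T/" h.py; cat >> h.py <<'E'
from scipy.spatial.transform import Rotation as Ro
def RR(a): return Ro.from_euler('xyz',a).as_matrix()
def masks(im):
    h=cv2.cvtColor(im,cv2.COLOR_RGB2HSV); H,S,V=[h[...,i].astype(int) for i in range(3)]
    return dict(red=((H<5)|(H>175))&(S>150)&(V>150), amber=(H>=3)&(H<22)&(S>90)&(V>30)&(V<160), blue=(H>100)&(H<130)&(S>120)&(V>60))
def pca(m):
    v,u=np.nonzero(m); P=np.c_[u,v]; c=P.mean(0); w,V=np.linalg.eigh(np.cov((P-c).T)); return c,V[:,1],P
E
python3 - <<'E'
from h import *
im=cv2.imread('pics/top0.png')[:,:,::-1]; p=optics.camera_params('top')
M=masks(np.ascontiguousarray(im)); roi=np.zeros((400,640),bool); roi[150:285,230:396]=1
print('toolR',RR(monitor.observe()['tool_rot']).round(3).tolist())
for k in M:
    n,l,s,c=cv2.connectedComponentsWithStats((M[k]&roi).astype(np.uint8),connectivity=8)
    for i in range(1,n):
        if s[i,4]>8:
            C,d,P=pca(l==i); t=(P-C)@d; z=.004 if k=='red' else .022
            a,b=[ray(p,*(C+d*q),z) for q in(t.min(),t.max())]
            print(k,s[i,4],C.round(1),'ends',a.round(4),b.round(4),'ctr',ray(p,*C,z).round(4),'len',np.linalg.norm(a-b).round(4),'yaw',np.degrees(np.arctan2(*(b-a)[1::-1])).round(2))
for n,uv in dict(jar=(437,245),wash=(183,202),up=(260,129)).items(): print(n,ray(p,*uv,.1 if n!='up' else .06).round(3))
g=cv2.imread('pics/top0.png')[140:295,200:400]; s=cv2.imread('pics/side0.png')[180:310,220:400]
o=np.vstack([cv2.resize(g,(600,465)),np.zeros((1,600,3),np.uint8)]);cv2.imwrite('pics/crop.png',cv2.resize(g,(744,577),interpolation=cv2.INTER_CUBIC))
E
```

```text
toolR [[-0.0, 0.278, 0.961], [-0.001, 0.961, -0.278], [-1.0, -0.001, 0.0]]
red 183 [312.6 216.9] ends [0.6726 0.0732 0.004 ] [0.4385 0.1057 0.004 ] ctr [0.5535 0.0898 0.004 ] len 0.2364 yaw 172.09
amber 64 [280.1 177.2] ends [0.6372 0.1485 0.022 ] [0.6437 0.173  0.022 ] ctr [0.6404 0.1606 0.022 ] len 0.0254 yaw 75.12
amber 48 [277.7 193.9] ends [0.6014 0.1536 0.022 ] [0.6055 0.1787 0.022 ] ctr [0.6034 0.1658 0.022 ] len 0.0254 yaw 80.81
blue 57 [346.3 230.4] ends [0.5221 0.0051 0.022 ] [0.5231 0.0269 0.022 ] ctr [0.5225 0.0153 0.022 ] len 0.0218 yaw 87.32
blue 32 [344.4 246.2] ends [0.4974 0.0194 0.022 ] [0.48   0.0199 0.022 ] ctr [0.4882 0.0197 0.022 ] len 0.0173 yaw 178.19
jar [ 0.49  -0.164  0.1  ]
wash [0.578 0.349 0.1  ]
up [0.739 0.2   0.06 ]
```

View pics/crop.png

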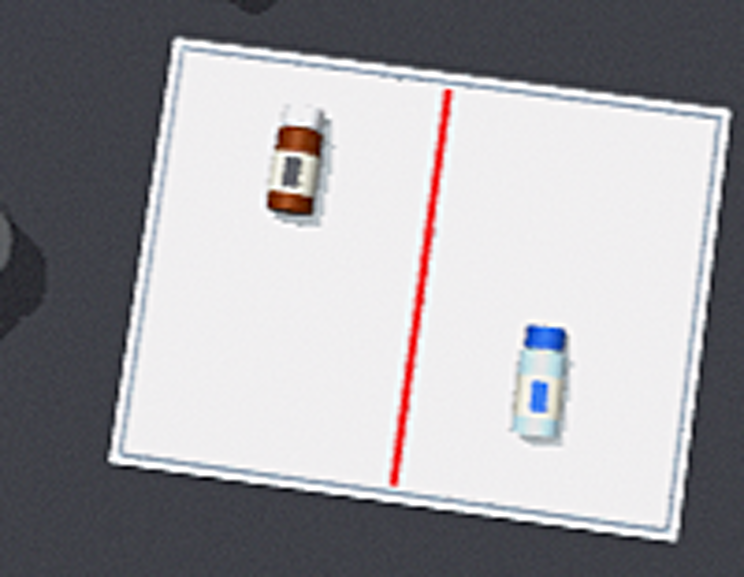

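Amber glass centre is about (0.622, 0.163), with its axis near −8.0°. The line runs at −7.9° and amber is 82 mm to its +y side. Clear is at (0.488, 0.020), 78 mm to the −y side. I'll align the tool with the line, shut the gripper and travel.

Emit:
arm_command:
  delta_pos:
    - [0,-0.7,0.9]
    - [0,-0.7,0.9]
    - [0,-0.74,1]
    - [0,-0.74,1]
    - [0,-0.74,1]
    - [0,-0.74,1]
    - [0,-0.74,1]
    - [0,-0.74,1]
    - [0,-0.74,1]
    - [0,-0.74,1]
  rotation:
    - [-0.7,0,0]
    - [-0.67,0,0]
    - [0,0,0]
    - [0,0,0]
    - [0,0,0]
    - [0,0,0]
    - [0,0,0]
    - [0,0,0]
    - [0,0,0]
    - [0,0,0]
  gripper: 1
  grip_force: 20

```text
clock: 1.1
position: [0.4345, 0.3314, 0.2418]
tool_rot: [-2.264, 1.565, -2.386]
force: [0.6, 1.1, 0.2]
grip_width: -0.0005
```

Emit:
arm_command:
  delta_pos:
    - [0,-0.6,0.99]
    - [0,-0.6,0.99]
    - [0,-0.6,0.99]
    - [0.4,-0.6,0.99]
    - [0.6,-0.6,0.99]
    - [0.8,-0.6,0.99]
    - [0.8,-0.6,0.99]
    - [0.8,0,0]
    - [0.8,0,0]
    - [0,0,0]
  rotation:
    - [0,0,0]
    - [0,0,0]
    - [0,0,0]
    - [0,0,0]
    - [0,0,0]
    - [0,0,0]
    - [0,0,0]
    - [0,0,0]
    - [0,0,0]
    - [0,0,0]

```text
clock: 2.1
position: [0.6347, 0.1658, 0.1088]
tool_rot: [-2.122, 1.562, -2.252]
force: [-1.0, 0.4, -0.4]
grip_width: 0.0003
```

```bash
python3 - <<'E'
from h import *
s=monitor.observe();R=RR(s['tool_rot']);print(s['position'],R.round(3).tolist(),np.degrees(np.arctan2(R[1,2],R[0,2])),s['force'])
im,p=grab('wrist','w1.png');print(p)
E
```

```text
[0.6347198  0.16581889 0.10880612] [[-0.006, 0.13, 0.992], [-0.007, 0.992, -0.13], [-1.0, -0.008, -0.005]] -7.444705044532969 [-0.97851698  0.38519375 -0.39675866]
{'fx': 295.6702722344826, 'fy': 295.6702722344826, 'cx': 320.9217241860888, 'cy': 192.2360569946526, 'origin': array([0.56432154, 0.17579659, 0.23620254]), 'rotation': array([2.86020814, 0.00829429, 1.44121026])}
```

View pics/w1.png

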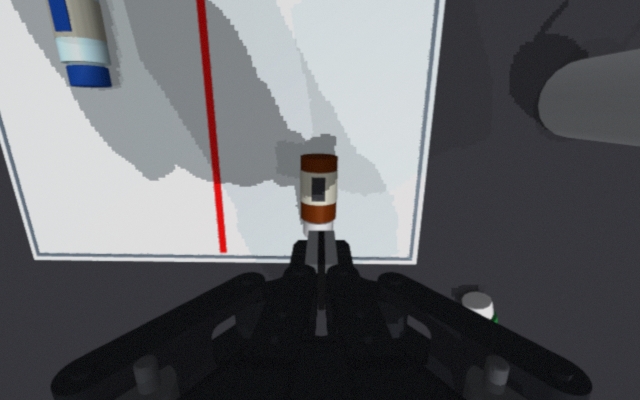

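The wrist view shows the amber glass at (319,188), the red line from (202,0) to (223,250), and the closed fingertips at (321,240). I'll measure both from here.

```bash
cat >> h.py <<'E'
def axis_from_rows(p,m,z):
    pts=[];W=[]
    for v in np.unique(np.nonzero(m)[0]):
        u=np.nonzero(m[v])[0]; W.append(u.max()-u.min()+1); pts.append(ray(p,(u.min()+u.max())/2,v,z))
    pts=np.array(pts);W=np.array(W);ok=W>.8*np.median(W);pts=pts[ok]
    x=pts[:,0]; k,b=np.polyfit(x,pts[:,1],1)
    return pts,k,b
def line_and(p,im,which,box=None):
    M=masks(im); n,l,s,c=cv2.connectedComponentsWithStats(M['red'].astype(np.uint8),connectivity=8)
    i=1+np.argmax(s[1:,4]); lp,kl,bl=axis_from_rows(p,l==i,.004)
    mm=M[which].copy()
    if box: q=np.zeros_like(mm); q[box[1]:box[3],box[0]:box[2]]=1; mm&=q
    n,l,s,c=cv2.connectedComponentsWithStats(mm.astype(np.uint8),connectivity=8)
    keep=np.isin(l,[j for j in range(1,n) if s[j,4]>25]); 
    vp,kv,bv=axis_from_rows(p,keep,.018)
    th=np.arctan(kl); X=(vp[:,0].min()+vp[:,0].max())/2; Y=kv*X+bv
    d=(Y-(kl*X+bl))*np.cos(th)
    print('line yaw %.2f vial yaw %.2f  mid (%.4f,%.4f) xext %.4f..%.4f  across %.1f mm'%(np.degrees(th),np.degrees(np.arctan(kv)),X,Y,vp[:,0].min(),vp[:,0].max(),d*1e3), 'width mm ~',end=' ')
    v=np.nonzero(keep)[0]; r=int(np.median(np.unique(v))); 
    for r in (v.min()+4,v.max()-4):
        u=np.nonzero(keep[r])[0]; print(round(1e3*np.linalg.norm(ray(p,u.min(),r,.018)-ray(p,u.max()+1,r,.018)),1),end=' ')
    pos=monitor.observe()['position']; print('\n finger rel. to vial: along %.1f across %.1f mm'%tuple(1e3*np.array([np.cos(th)*(pos[0]-X)+np.sin(th)*(pos[1]-Y),-np.sin(th)*(pos[0]-X)+np.cos(th)*(pos[1]-Y)])))
E
python3 - <<'E'
from h import *
im=np.ascontiguousarray(cv2.imread('pics/w1.png')[:,:,::-1]);p=optics.camera_params('wrist')
line_and(p,im,'amber',(280,140,360,235))
E
```

```text
line yaw -7.90 vial yaw -8.39  mid (0.6243,0.1645) xext 0.5990..0.6497  across 83.1 mm width mm ~ 27.0 25.4 
 finger rel. to vial: along 10.7 across 3.4 mm
```

Emit:
arm_command:
  delta_pos:
    - [0.3,0.18,-0.4]
    - [0.5,0,0]
    - [0.5,0,0]
    - [0.2,0,0]
    - [0.07,0,0]
    - [0.07,0,0]
    - [0.0,0,0]
  rotation:
    - [0,0,0]
    - [0,0,0]
    - [0,0,0]
    - [0,0,0]
    - [0,0,0]
    - [0,0,0]
    - [0,0,0]

```text
clock: 2.85
position: [0.627, 0.1741, 0.0633]
tool_rot: [-1.003, 1.566, -1.132]
force: [0.2, 0.5, -0.0]
grip_width: -0.0001
```

Emit:
arm_command:
  delta_pos:
    - [0,0,0]
  rotation:
    - [0,0,0]

```text
clock: 2.95
position: [0.6272, 0.174, 0.0636]
tool_rot: [-0.924, 1.566, -1.053]
force: [1.1, -0.9, -0.2]
grip_width: -0.0001
```

```bash
python3 - <<'E'
from h import *
im,p=grab('wrist','w2.png');line_and(p,im,'amber',(280,100,360,235))
im,p=grab('side','s2.png');cv2.imwrite('pics/s2c.png',cv2.resize(im[200:300,220:400,::-1],None,fx=4,fy=4))
s=monitor.observe();print(s['position'],s['force'])
E
```

```text
line yaw -7.93 vial yaw -8.64  mid (0.6037,0.1671) xext 0.5972..0.6103  across 82.8 mm width mm ~ 26.5 25.7 
 finger rel. to vial: along 22.4 across 10.0 mm
[0.62720033 0.17402993 0.06363419] [ 0.74719299 -0.51132084  0.63865783]
```

View pics/s2c.png

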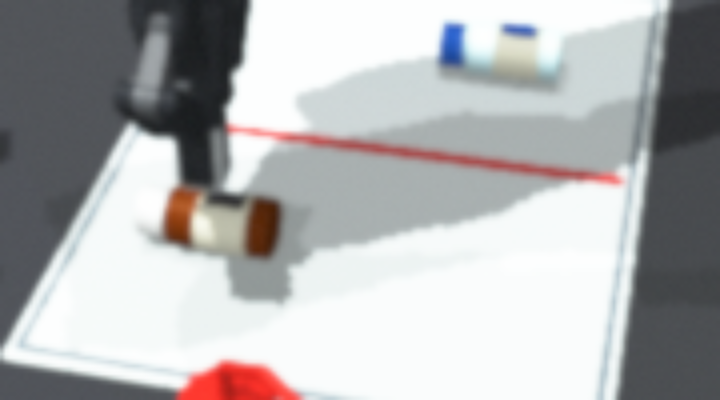

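Emit:
arm_command:
  delta_pos:
    - [0.3,-0.1,-0.1]
    - [0.15,0,0]
    - [0,0,0]
  rotation:
    - [0,0,0]
    - [0,0,0]
    - [0,0,0]

```text
clock: 3.35
position: [0.6237, 0.1711, 0.0494]
tool_rot: [-0.79, 1.566, -0.919]
force: [-0.0, 0.4, -0.2]
grip_width: 0.0001
```

Emit:
arm_command:
  delta_pos:
    - [0.04,0,0]
    - [0.0,0,0]
  rotation:
    - [0,0,0]
    - [0,0,0]

```text
clock: 3.55
position: [0.6235, 0.1711, 0.0478]
tool_rot: [-0.898, 1.566, -1.027]
force: [-0.4, 0.5, -0.9]
grip_width: 0.0
```

Emit:
arm_command:
  delta_pos:
    - [0.04,0,0]
    - [0.0,0,0]
  rotation:
    - [0,0,0]
    - [0,0,0]

```text
clock: 3.75
position: [0.6237, 0.1711, 0.0466]
tool_rot: [-0.837, 1.566, -0.966]
force: [0.0, -0.3, 0.0]
grip_width: 0.0002
```

Emit:
arm_command:
  delta_pos:
    - [0.025,0,0]
    - [0.0,0,0]
  rotation:
    - [0,0,0]
    - [0,0,0]

```text
clock: 3.95
position: [0.6239, 0.1712, 0.0461]
tool_rot: [-0.741, 1.566, -0.87]
force: [-0.2, 0.3, 0.4]
grip_width: -0.0004
```

Emit:
arm_command:
  delta_pos:
    - [0.025,0,0]
    - [0.0,0,0]
  rotation:
    - [0,0,0]
    - [0,0,0]

```text
clock: 4.15
position: [0.624, 0.1716, 0.046]
tool_rot: [-0.605, 1.566, -0.734]
force: [-1.5, -0.5, 2.9]
grip_width: 0.0
```

Emit:
arm_command:
  delta_pos:
    - [0.03,-0.1,0]
    - [0.03,-0.15,0]
    - [0.03,-0.15,0]
    - [0.03,-0.15,0]
  rotation:
    - [0,0,0]
    - [0,0,0]
    - [0,0,0]
    - [0,0,0]

```text
clock: 4.55
position: [0.6222, 0.1578, 0.0458]
tool_rot: [0.172, 1.565, 0.045]
force: [-6.1, 1.7, 17.1]
grip_width: 0.0001
```

```bash
python3 - <<'E'
from h import *
im,p=grab('wrist','w3.png');line_and(p,im,'amber',(220,100,400,225))
s=monitor.observe();print(s['position'],s['force'])
E
```

```text
line yaw -8.04 vial yaw -6.27  mid (0.6029,0.1605) xext 0.5956..0.6101  across 76.0 mm width mm ~ 24.0 23.5 
 finger rel. to vial: along 19.6 across -0.9 mm
[0.62209511 0.15682449 0.04579607] [-7.6231666   0.61739757 17.58408218]
```

Emit:
arm_command:
  delta_pos:
    - [-0.01,-0.15,-0.01]
    - [0.0,-0.17,-0.01]
    - [0.0,-0.17,0]
  rotation:
    - [0,0,0]
    - [0,0,0]
    - [0,0,0]

```text
clock: 4.9
position: [0.6195, 0.1421, 0.0464]
tool_rot: [0.177, 1.565, 0.051]
force: [-0.7, 0.2, 0.0]
grip_width: 0.0004
```

```bash
python3 - <<'E'
from h import *
im,p=grab('wrist','w4.png');line_and(p,im,'amber',(220,100,400,225))
s=monitor.observe();print(s['position'],s['force']);R=RR(s['tool_rot']);print(R.round(3).tolist())
E
```

```text
line yaw -8.12 vial yaw -3.84  mid (0.6027,0.1574) xext 0.5953..0.6101  across 73.1 mm width mm ~ 24.7 24.1 
 finger rel. to vial: along 19.0 across -14.0 mm
[0.61955178 0.14084258 0.04637165] [ 0.19074805 -1.15538703  0.02908125]
[[0.006, 0.127, 0.992], [-0.0, 0.992, -0.127], [-1.0, 0.0, 0.006]]
```

View pics/w4.png

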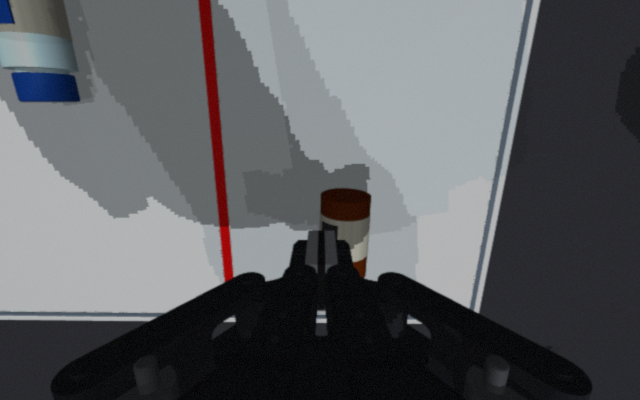

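The vial rolled 10 mm, then the fingertip lifted off. I'll raise, go back behind it and re-measure.

Emit:
arm_command:
  delta_pos:
    - [-0.5,0,0.15]
    - [-0.7,0.4,0.15]
    - [-0.6,0.4,0]
    - [0,0,0]
  rotation:
    - [0,0,0]
    - [0,0,0]
    - [0,0,0]
    - [0,0,0]

```text
clock: 5.35
position: [0.6311, 0.1621, 0.1008]
tool_rot: [-0.345, 1.567, -0.475]
force: [-0.3, -0.7, 0.5]
grip_width: -0.0001
```

```bash
python3 - <<'E'
from h import *
im,p=grab('wrist','w5.png');line_and(p,im,'amber',(220,100,400,232))
s=monitor.observe();print(s['position'],s['force'])
im,p=grab('top','t5.png')
E
```

```text
line yaw -7.95 vial yaw -8.28  mid (0.6218,0.1546) xext 0.5965..0.6471  across 73.1 mm width mm ~ 27.3 23.0 
 finger rel. to vial: along 7.9 across 7.4 mm
[0.63061105 0.16089737 0.09964663] [ 0.46182028 -0.43438241 -0.44151356]
```

Emit:
arm_command:
  delta_pos:
    - [0.6,0.06,-0.13]
    - [0.6,0,-0.13]
    - [0.5,0,0]
    - [0.06,0,0]
    - [0,0,0]
  rotation:
    - [0,0,0]
    - [0,0,0]
    - [0,0,0]
    - [0,0,0]
    - [0,0,0]

```text
clock: 5.95
position: [0.6231, 0.1621, 0.0456]
tool_rot: [-0.502, 1.568, -0.634]
force: [-9.2, 1.7, 18.6]
grip_width: -0.0
```

Emit:
arm_command:
  delta_pos:
    - [0.02,0,0]
  rotation:
    - [0,0,0]

```text
clock: 6.05
position: [0.623, 0.1624, 0.0456]
tool_rot: [-0.308, 1.569, -0.441]
force: [-7.1, 1.1, 22.0]
grip_width: 0.0002
```

Emit:
arm_command:
  delta_pos:
    - [-0.012,0,0]
    - [0.0,-0.15,0]
  rotation:
    - [0,0,0]
    - [0,0,0]

```text
clock: 6.25
position: [0.6222, 0.1584, 0.0458]
tool_rot: [0.073, 1.57, -0.059]
force: [-4.1, 0.6, 15.3]
grip_width: -0.0
```

Emit:
arm_command:
  delta_pos:
    - [0.01,-0.2,0]
    - [0.01,-0.2,0]
  rotation:
    - [0,0,0]
    - [0,0,0]

```text
clock: 6.45
position: [0.6207, 0.1467, 0.0457]
tool_rot: [0.982, 1.57, 0.85]
force: [-5.9, 1.3, 22.3]
grip_width: 0.0003
```

Emit:
arm_command:
  delta_pos:
    - [0.01,-0.2,0]
  rotation:
    - [0,0,0]

```text
clock: 6.55
position: [0.6198, 0.1406, 0.0457]
tool_rot: [1.285, 1.569, 1.153]
force: [-6.7, 2.4, 20.7]
grip_width: -0.0
```

Emit:
arm_command:
  delta_pos:
    - [-0.002,-0.22,0]
    - [0.006,-0.22,0]
  rotation:
    - [0,0,0]
    - [0,0,0]

```text
clock: 6.75
position: [0.6177, 0.1266, 0.0451]
tool_rot: [2.085, 1.569, 1.953]
force: [-1.2, -0.3, 3.0]
grip_width: -0.0002
```

Emit:
arm_command:
  delta_pos:
    - [-0.5,-0.02,0.08]
    - [-0.7,0.4,0.08]
    - [-0.6,0.4,0]
    - [0,0,0]
  rotation:
    - [0,0,0]
    - [0,0,0]
    - [0,0,0]
    - [0,0,0]

```text
clock: 7.15
position: [0.6261, 0.1468, 0.1008]
tool_rot: [-2.941, 1.567, -3.077]
force: [0.4, -0.3, 0.1]
grip_width: 0.0005
```

```bash
cat >m.py <<'E'
from h import *
import sys
which=sys.argv[1]; box=eval(sys.argv[2])
im,p=grab('wrist',sys.argv[3]);line_and(p,im,which,box)
s=monitor.observe();print(s['clock'],s['position'],s['force']);R=RR(s['tool_rot']);print(R.round(3).tolist())
E
python3 m.py amber '(220,100,400,232)' w6.png
```

```text
line yaw -8.00 vial yaw -8.65  mid (0.6184,0.1325) xext 0.5930..0.6438  across 50.8 mm width mm ~ 26.7 26.1 
 finger rel. to vial: along 5.2 across 14.0 mm
7.2 [0.62555293 0.14572122 0.09966712] [-0.82629004 -0.34407979 -0.19243533]
[[-0.005, 0.136, 0.991], [-0.001, 0.991, -0.136], [-1.0, -0.002, -0.004]]
```

Emit:
arm_command:
  delta_pos:
    - [0.6,-0.15,-0.16]
    - [0.6,0,0]
    - [0.5,0,0]
    - [0.03,0,0]
    - [0,0,0]
  rotation:
    - [0,0,0]
    - [0,0,0]
    - [0,0,0]
    - [0,0,0]
    - [0,0,0]

```text
clock: 7.7
position: [0.6205, 0.1397, 0.0455]
tool_rot: [-2.567, 1.566, -2.705]
force: [-3.3, 2.6, 20.3]
grip_width: 0.0001
```

Emit:
arm_command:
  delta_pos:
    - [0.01,0,0]
  rotation:
    - [0,0,0]

```text
clock: 7.8
position: [0.6206, 0.1398, 0.0455]
tool_rot: [-2.637, 1.566, -2.775]
force: [-4.3, 1.1, 18.6]
grip_width: 0.0001
```

Emit:
arm_command:
  delta_pos:
    - [-0.015,-0.05,0]
    - [-0.002,-0.18,0]
    - [0.004,-0.2,0]
  rotation:
    - [0,0,0]
    - [0,0,0]
    - [0,0,0]

```text
clock: 8.1
position: [0.6186, 0.1269, 0.0459]
tool_rot: [-2.741, 1.565, -2.878]
force: [-2.7, 0.4, 10.1]
grip_width: -0.0002
```

Emit:
arm_command:
  delta_pos:
    - [0.004,-0.2,0]
    - [0.004,-0.2,0]
    - [0.004,-0.2,0]
  rotation:
    - [0,0,0]
    - [0,0,0]
    - [0,0,0]

```text
clock: 8.4
position: [0.6157, 0.1068, 0.0458]
tool_rot: [-2.712, 1.564, -2.851]
force: [-0.4, 0.1, 1.0]
grip_width: 0.0
```

Emit:
arm_command:
  delta_pos:
    - [-0.5,-0.02,0.08]
    - [-0.7,0.3,0.08]
    - [-0.6,0.3,0]
    - [0,0,0]
  rotation:
    - [0,0,0]
    - [0,0,0]
    - [0,0,0]
    - [0,0,0]

```text
clock: 8.8
position: [0.6238, 0.1207, 0.1031]
tool_rot: [-2.586, 1.563, -2.727]
force: [-0.5, 0.8, -0.1]
grip_width: -0.0001
```

```bash
python3 m.py amber '(220,100,400,232)' w7.png
```

```text
line yaw -7.94 vial yaw -8.65  mid (0.6156,0.1109) xext 0.5901..0.6411  across 29.1 mm width mm ~ 27.0 24.8 
 finger rel. to vial: along 6.4 across 9.9 mm
8.85 [0.62328349 0.11982934 0.10201092] [ 0.13511956  0.06594121 -0.60062162]
[[-0.009, 0.142, 0.99], [-0.004, 0.99, -0.142], [-1.0, -0.005, -0.008]]
```

Emit:
arm_command:
  delta_pos:
    - [0.6,-0.02,-0.18]
    - [0.6,0,0]
    - [0.5,0,0]
    - [0.1,0,0]
    - [0,0,0]
  rotation:
    - [0,0,0]
    - [0,0,0]
    - [0,0,0]
    - [0,0,0]
    - [0,0,0]

```text
clock: 9.35
position: [0.6172, 0.1176, 0.0457]
tool_rot: [-2.481, 1.56, -2.624]
force: [0.0, 0.8, 12.5]
grip_width: 0.0004
```

Emit:
arm_command:
  delta_pos:
    - [0.01,0,0]
  rotation:
    - [0,0,0]

```text
clock: 9.45
position: [0.6173, 0.1176, 0.0458]
tool_rot: [-2.496, 1.56, -2.639]
force: [-2.7, 0.5, 8.4]
grip_width: -0.0002
```

Emit:
arm_command:
  delta_pos:
    - [0.002,-0.12,0]
    - [0.004,-0.18,0]
    - [0.004,-0.2,0]
  rotation:
    - [0,0,0]
    - [0,0,0]
    - [0,0,0]

```text
clock: 9.75
position: [0.6155, 0.1025, 0.0465]
tool_rot: [-2.495, 1.561, -2.637]
force: [-0.6, 0.7, 0.7]
grip_width: 0.0
```

Emit:
arm_command:
  delta_pos:
    - [0.004,-0.2,0]
    - [0.004,-0.1,0]
    - [0.0,0,0]
  rotation:
    - [0,0,0]
    - [0,0,0]
    - [0,0,0]

```text
clock: 10.05
position: [0.6142, 0.0908, 0.0465]
tool_rot: [-2.422, 1.561, -2.567]
force: [-0.3, 0.6, 0.7]
grip_width: 0.0002
```

Emit:
arm_command:
  delta_pos:
    - [-0.5,-0.0,0.08]
    - [-0.7,0.3,0.08]
    - [-0.6,0.3,0]
    - [0,0,0]
  rotation:
    - [0,0,0]
    - [0,0,0]
    - [0,0,0]
    - [0,0,0]

```text
clock: 10.45
position: [0.6229, 0.1089, 0.1049]
tool_rot: [-2.45, 1.561, -2.595]
force: [-0.2, -0.7, 0.1]
grip_width: 0.0004
```

```bash
python3 m.py amber '(220,100,400,232)' w8.png
```

```text
line yaw -7.97 vial yaw -8.19  mid (0.6152,0.1081) xext 0.5898..0.6405  across 26.3 mm width mm ~ 26.4 22.6 
 finger rel. to vial: along 7.2 across 1.0 mm
10.5 [0.62241182 0.10808442 0.10377817] [0.60959809 0.0832666  0.2029602 ]
[[-0.009, 0.145, 0.989], [-0.006, 0.989, -0.145], [-1.0, -0.007, -0.008]]
```

Emit:
arm_command:
  delta_pos:
    - [0.6,0.3,-0.2]
    - [0.6,0,0]
    - [0.5,0,0]
    - [0.18,0,0]
    - [0,0,0]
  rotation:
    - [0,0,0]
    - [0,0,0]
    - [0,0,0]
    - [0,0,0]
    - [0,0,0]

```text
clock: 11.0
position: [0.6174, 0.1164, 0.0456]
tool_rot: [-2.371, 1.56, -2.517]
force: [-0.3, 1.3, 8.3]
grip_width: -0.0001
```

Emit:
arm_command:
  delta_pos:
    - [0.01,-0.05,0]
  rotation:
    - [0,0,0]

```text
clock: 11.1
position: [0.6174, 0.1151, 0.0456]
tool_rot: [-2.386, 1.561, -2.532]
force: [-3.7, 0.8, 11.7]
grip_width: -0.0001
```

Emit:
arm_command:
  delta_pos:
    - [0.012,-0.12,0]
    - [0.012,-0.18,0]
  rotation:
    - [0,0,0]
    - [0,0,0]

```text
clock: 11.3
position: [0.6162, 0.1066, 0.046]
tool_rot: [-2.456, 1.561, -2.602]
force: [-2.3, 0.1, 4.7]
grip_width: 0.0
```

Emit:
arm_command:
  delta_pos:
    - [0.012,-0.2,0]
    - [0.012,-0.2,0]
  rotation:
    - [0,0,0]
    - [0,0,0]

```text
clock: 11.5
position: [0.6144, 0.094, 0.046]
tool_rot: [-2.469, 1.561, -2.615]
force: [-3.8, 0.2, 4.1]
grip_width: -0.0002
```

Emit:
arm_command:
  delta_pos:
    - [0.006,-0.18,0]
    - [0.0,0,0]
  rotation:
    - [0,0,0]
    - [0,0,0]

```text
clock: 11.7
position: [0.6136, 0.0868, 0.0461]
tool_rot: [-2.421, 1.561, -2.569]
force: [-0.1, -0.6, 0.9]
grip_width: -0.0002
```

Emit:
arm_command:
  delta_pos:
    - [-0.5,0,0.08]
    - [-0.7,0.35,0.08]
    - [-0.6,0.35,0]
    - [0,0,0]
  rotation:
    - [0,0,0]
    - [0,0,0]
    - [0,0,0]
    - [0,0,0]

```text
clock: 12.1
position: [0.6233, 0.1075, 0.1041]
tool_rot: [-2.383, 1.561, -2.531]
force: [0.8, 0.9, 0.3]
grip_width: 0.0001
```

```bash
python3 m.py amber '(220,100,400,232)' w9.png
```

```text
line yaw -7.94 vial yaw -8.09  mid (0.6133,0.0932) xext 0.5881..0.6386  across 11.3 mm width mm ~ 27.1 24.9 
 finger rel. to vial: along 7.5 across 14.6 mm
12.15 [0.62278272 0.1066278  0.1029978 ] [-0.41771904 -0.36435454 -0.49442004]
[[-0.009, 0.148, 0.989], [-0.006, 0.989, -0.148], [-1.0, -0.007, -0.008]]
```

Emit:
arm_command:
  delta_pos:
    - [0.6,-0.15,-0.22]
    - [0.6,0,0]
    - [0.5,0,0]
    - [0.16,0,0]
    - [0,0,0]
  rotation:
    - [0,0,0]
    - [0,0,0]
    - [0,0,0]
    - [0,0,0]
    - [0,0,0]

```text
clock: 12.65
position: [0.6154, 0.1013, 0.0455]
tool_rot: [-2.283, 1.561, -2.432]
force: [-2.8, 1.1, 14.9]
grip_width: -0.0003
```

Emit:
arm_command:
  delta_pos:
    - [0.01,-0.05,0]
  rotation:
    - [0,0,0]

```text
clock: 12.75
position: [0.6154, 0.1002, 0.0456]
tool_rot: [-2.315, 1.561, -2.464]
force: [-4.9, 2.1, 13.2]
grip_width: -0.0002
```

Emit:
arm_command:
  delta_pos:
    - [0.012,-0.12,0]
    - [0.012,-0.18,0]
  rotation:
    - [0,0,0]
    - [0,0,0]

```text
clock: 12.95
position: [0.6142, 0.0921, 0.046]
tool_rot: [-2.391, 1.561, -2.539]
force: [-3.2, 0.8, 4.9]
grip_width: 0.0001
```

Emit:
arm_command:
  delta_pos:
    - [0.012,-0.18,0]
    - [0.008,-0.12,0]
  rotation:
    - [0,0,0]
    - [0,0,0]

```text
clock: 13.15
position: [0.6128, 0.0826, 0.046]
tool_rot: [-2.407, 1.561, -2.555]
force: [-2.6, 0.8, 3.2]
grip_width: -0.0
```

Emit:
arm_command:
  delta_pos:
    - [0.005,-0.08,0]
    - [0,0,0]
  rotation:
    - [0,0,0]
    - [0,0,0]

```text
clock: 13.35
position: [0.6125, 0.0795, 0.0461]
tool_rot: [-2.396, 1.561, -2.545]
force: [-1.4, 0.2, 2.4]
grip_width: -0.0002
```

Emit:
arm_command:
  delta_pos:
    - [-0.5,0,0.08]
    - [-0.7,0,0.08]
    - [-0.6,0,0]
    - [0,0,0]
  rotation:
    - [0,0,0]
    - [0,0,0]
    - [0,0,0]
    - [0,0,0]

```text
clock: 13.75
position: [0.618, 0.0793, 0.1007]
tool_rot: [-2.419, 1.56, -2.568]
force: [0.6, -0.1, -0.8]
grip_width: 0.0
```

```bash
python3 m.py amber '(220,100,400,232)' w10.png
```

```text
line yaw -7.17 vial yaw -7.71  mid (0.6122,0.0821) xext 0.5868..0.6376  across -1.3 mm width mm ~ 25.3 26.8 
 finger rel. to vial: along 5.5 across -2.1 mm
13.8 [0.61740021 0.07932069 0.09954624] [-0.01695542 -0.07304446 -0.59042668]
[[-0.01, 0.148, 0.989], [-0.006, 0.989, -0.148], [-1.0, -0.007, -0.009]]
```

View pics/w10.png

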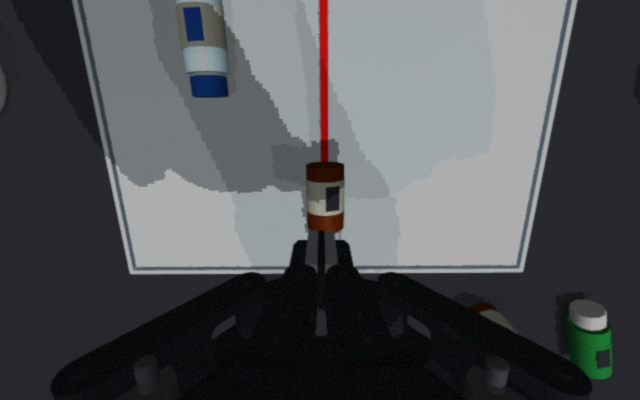

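Amber sits on the line, glass at (325,197), line at (324,80). I'll refine using only the clear stretch of line, and cross-check with the earlier fit and the top view.

```bash
cat > chk.py <<'E'
from h import *
def linefit(p,im,v0,v1,u0=0,u1=640):
    m=np.zeros((400,640),bool); m[v0:v1,u0:u1]=masks(im)['red'][v0:v1,u0:u1]; P,k,b=axis_from_rows(p,m,.004); return k,b
def rep(k,b,X,Y): t=np.arctan(k); return 'yaw %.2f across %.2f mm along %.1f'%(np.degrees(t),(Y-k*X-b)*np.cos(t)*1e3,((X-.555)*np.cos(t)+(Y-.0895)*np.sin(t))*1e3)
E
python3 - <<'E'
from chk import *
p=optics.camera_params('wrist')
im=np.ascontiguousarray(cv2.imread('pics/w10.png')[:,:,::-1])
k,b=linefit(p,im,0,152);print('w10 line',rep(k,b,.6122,.0821))
im,pt=grab('top','t10.png'); M=masks(im)
k,b=linefit(pt,im,215,290,290,335);print('top k',np.degrees(np.arctan(k)))
print('pred',proj(pt,[.6122,.0821,.018]))
q=np.zeros((400,640),bool);q[155:215,295:345]=1
a=M['amber']&q; print(a.sum(),np.argwhere(a).mean(0) if a.sum() else '')
if a.sum():
    C=np.argwhere(a).mean(0)[::-1];P=ray(pt,*C,.022);print(P,rep(k,b,P[0],P[1]))
E
```

```text
w10 line yaw -7.77 across -0.02 mm along 57.7
  return _methods._mean(a, axis=axis, dtype=dtype,
  ret = ret.dtype.type(ret / rcount)
Traceback (most recent call last):
  File "chk.py", line 3, in linefit
    m=np.zeros((400,640),bool); m[v0:v1,u0:u1]=masks(im)['red'][v0:v1,u0:u1]; P,k,b=axis_from_rows(p,m,.004); return k,b
                                                                                    ~~~~~~~~~~~~~~^^^^^^^^^^
  File "h.py", line 24, in axis_from_rows
    x=pts[:,0]; k,b=np.polyfit(x,pts[:,1],1)
      ~~~^^^^^
IndexError: too many indices for array: array is 1-dimensional, but 2 were indexed
```

Amber: 0.0 mm off the line and 0.1° from parallel. Now the clear vial.

Emit:
arm_command:
  delta_pos:
    - [-0.1,-0.72,-0.93]
    - [0,-0.72,-0.93]
    - [0,-0.72,-0.93]
    - [0,-0.72,-0.93]
    - [0,0,0]
    - [0,0,0]
  rotation:
    - [0,0,0]
    - [0,0,0]
    - [0,0,0]
    - [0,0,0]
    - [0,0,0]
    - [0,0,0]

```text
clock: 14.45
position: [0.4863, 0.0085, 0.098]
tool_rot: [-2.634, 1.551, -2.781]
force: [1.1, -0.1, -0.0]
grip_width: -0.0003
```

```bash
python3 m.py blue '(220,60,420,232)' w11.png
```

```text
line yaw -7.96 vial yaw -6.42  mid (0.4929,0.0204) xext 0.4843..0.5015  across -76.9 mm width mm ~ 10.4 10.5 
 finger rel. to vial: along -5.0 across -12.8 mm
14.5 [0.48614215 0.00840259 0.09788819] [-0.33376007 -0.72026414 -0.15823795]
[[-0.019, 0.146, 0.989], [-0.007, 0.989, -0.146], [-1.0, -0.01, -0.017]]
```

View pics/w11.png

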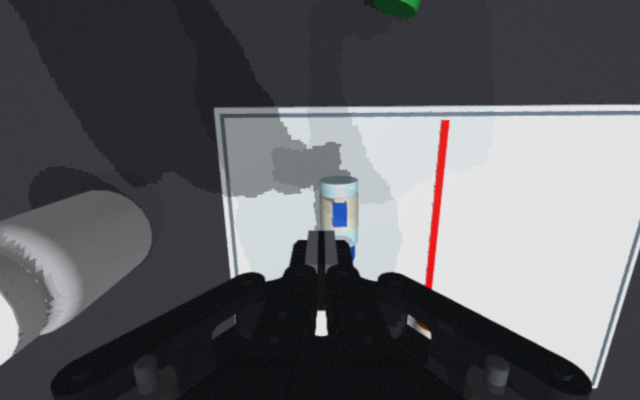

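The clear vial's glass is at about (338,210) and the line is at (440,200). Next I'll level the tool, move toward the cap to see the whole vial, and sample its colours.

Emit:
arm_command:
  delta_pos:
    - [-0.1,0.1,0.4]
    - [0,0,0.27]
    - [0,0,0]
  rotation:
    - [0,-0.08,0]
    - [0,-0.08,0]
    - [0,0,0]

```text
clock: 14.8
position: [0.5098, 0.0097, 0.1]
tool_rot: [-1.461, 1.561, -1.607]
force: [-0.3, -0.2, 0.1]
grip_width: -0.0004
```

```bash
python3 - <<'E'
from h import *
im,p=grab('wrist','w12.png'); s=monitor.observe();print(s['position'],RR(s['tool_rot']).round(3).tolist())
for X in (.475,.485,.505,.5225):
    u,v=proj(p,[X,.0204-.13*(X-.4929),.018]); h=cv2.cvtColor(im,cv2.COLOR_RGB2HSV)[int(v)]
    print(X,round(u),round(v),[tuple(int(c) for c in h[i]) for i in range(int(u)-28,int(u)+29,4)])
E
```

```text
[0.50936338 0.00981066 0.09995017] [[-0.001, 0.145, 0.989], [-0.009, 0.989, -0.145], [-1.0, -0.009, 0.001]]
0.475 334 157 [(95, 14, 110), (98, 19, 109), (97, 31, 106), (98, 48, 149), (97, 48, 176), (95, 42, 190), (90, 22, 188), (90, 3, 189), (84, 7, 188), (91, 31, 189), (93, 41, 197), (97, 47, 180), (99, 14, 176), (106, 16, 178), (103, 13, 178)]
0.485 334 171 [(101, 19, 110), (108, 12, 108), (60, 8, 93), (30, 19, 94), (24, 25, 101), (105, 11, 95), (110, 232, 89), (110, 219, 92), (109, 226, 89), (105, 16, 98), (23, 23, 102), (30, 21, 97), (95, 9, 166), (102, 14, 178), (104, 16, 178)]
0.505 334 197 [(98, 15, 193), (103, 14, 129), (105, 13, 122), (100, 47, 137), (96, 46, 166), (92, 37, 171), (82, 19, 151), (41, 11, 182), (45, 5, 186), (90, 22, 189), (94, 42, 200), (98, 46, 181), (99, 13, 192), (102, 14, 182), (99, 14, 186)]
0.5225 334 220 [(99, 13, 191), (98, 16, 192), (101, 15, 193), (105, 29, 158), (109, 229, 107), (110, 216, 139), (110, 217, 155), (110, 207, 170), (110, 209, 171), (110, 215, 165), (110, 224, 146), (111, 52, 141), (99, 13, 192), (98, 15, 193), (98, 15, 191)]
```

```bash
cat > mc.py <<'E'
from chk import *
import sys
f=sys.argv[1]; yy=float(sys.argv[2]); v1=int(sys.argv[3]) if len(sys.argv)>3 else 228
p=optics.camera_params('wrist'); s=monitor.observe()
im=np.ascontiguousarray(cv2.imread('pics/'+f)[:,:,::-1]) if len(sys.argv)>4 else grab('wrist',f)[0]
h=cv2.cvtColor(im,cv2.COLOR_RGB2HSV).astype(int);H,S,V=h[...,0],h[...,1],h[...,2]
m=((H>84)&(H<107)&(S>26))|((H>12)&(H<35)&(S>15)&(S<90))|((H>104)&(H<116)&(S>120))
u0,v0=proj(p,[.4665,yy,.018]); q=np.zeros_like(m); q[int(v0)-6:v1,int(u0)-45:int(u0)+45]=1; m&=q
n,l,st,c=cv2.connectedComponentsWithStats(cv2.morphologyEx(m.astype(np.uint8),cv2.MORPH_CLOSE,np.ones((3,9))),connectivity=8)
m=l==1+np.argmax(st[1:,4])
rows=np.unique(np.nonzero(m)[0]); C=[];W=[]
for v in rows:
    u=np.nonzero(m[v])[0]; a,b=ray(p,u.min()-.5,v,.018),ray(p,u.max()+.5,v,.018); W.append(np.linalg.norm(a-b)*1e3); C.append((a+b)/2)
C=np.array(C);W=np.array(W);ok=(W>21)&(W<32); 
k,b=np.polyfit(C[ok,0],C[ok,1],1); X=.491; Y=k*X+b
M=masks(im)['red']; rv=np.unique(np.nonzero(M)[0])
w=np.array([M[v].sum() for v in rv]); print('rows',rows.min(),rows.max(),ok.sum(),'W',np.median(W[ok]).round(1),'xext',C[ok,0].min().round(4),C[ok,0].max().round(4))
n,l,st,c=cv2.connectedComponentsWithStats(M.astype(np.uint8),connectivity=8); _,kl,bl=axis_from_rows(p,l==1+np.argmax(st[1:,4]),.004)
print('vial yaw %.2f'%np.degrees(np.arctan(k)),'Y %.4f'%Y,'line fit:',rep(kl,bl,X,Y)); kk=np.tan(np.radians(-7.93)); bb=0.0821-kk*.6122
print('vs line from amber stage:',rep(kk,bb,X,Y)); t=np.radians(-7.93); d=s['position'][:2]-[X,Y]
print('finger rel along %.1f across %.1f'%(1e3*(d[0]*np.cos(t)+d[1]*np.sin(t)),1e3*(-d[0]*np.sin(t)+d[1]*np.cos(t))),'clock',s['clock'],s['position'].round(4),s['force'].round(1))
E
python3 mc.py w12.png .0235 228 x
```

```text
rows 143 227 84 W 27.3 xext 0.4654 0.5279
vial yaw -6.73 Y 0.0200 line fit: yaw -7.97 across -77.60 mm along -53.7
vs line from amber stage: yaw -7.93 across -78.22 mm along -53.8
finger rel along 19.6 across -7.6 clock 14.85 [0.5094 0.0098 0.1   ] [-0.   0.9  1.4]
```

Emit:
arm_command:
  delta_pos:
    - [0.6,-0.06,-0.3]
    - [0.6,0,-0.3]
    - [0.5,0,0]
    - [0.06,0,0]
    - [0,0,0]
  rotation:
    - [0,0,0]
    - [0,0,0]
    - [0,0,0]
    - [0,0,0]
    - [0,0,0]

```text
clock: 15.35
position: [0.4918, 0.011, 0.0457]
tool_rot: [-1.383, 1.562, -1.527]
force: [0.7, 1.1, 2.6]
grip_width: -0.0002
```

Emit:
arm_command:
  delta_pos:
    - [0.01,0.05,0]
  rotation:
    - [0,0,0]

```text
clock: 15.45
position: [0.4922, 0.0124, 0.0458]
tool_rot: [-1.36, 1.562, -1.504]
force: [-1.1, -0.0, 2.4]
grip_width: 0.0
```

Emit:
arm_command:
  delta_pos:
    - [0.014,0.14,0]
    - [0.012,0.2,0]
  rotation:
    - [0.06,0,0]
    - [0.06,0,0]

```text
clock: 15.65
position: [0.4941, 0.0227, 0.046]
tool_rot: [-1.254, 1.562, -1.412]
force: [-1.5, -0.6, 2.0]
grip_width: -0.0
```

Emit:
arm_command:
  delta_pos:
    - [0.012,0.2,0]
    - [0.012,0.2,0]
  rotation:
    - [0.06,0,0]
    - [0.06,0,0]

```text
clock: 15.85
position: [0.4964, 0.036, 0.0458]
tool_rot: [-1.16, 1.562, -1.332]
force: [-3.9, 0.6, 9.1]
grip_width: -0.0001
```

Emit:
arm_command:
  delta_pos:
    - [0.006,0.2,0]
  rotation:
    - [0.06,0,0]

```text
clock: 15.95
position: [0.4974, 0.0428, 0.0458]
tool_rot: [-1.155, 1.562, -1.334]
force: [-3.0, 0.1, 5.7]
grip_width: -0.0
```

Emit:
arm_command:
  delta_pos:
    - [-0.5,0,0.27]
    - [-0.7,-0.3,0.3]
    - [-0.6,-0.35,0]
    - [0,0,0]
  rotation:
    - [0,0,0]
    - [0,0,0]
    - [0,0,0]
    - [0,0,0]

```text
clock: 16.35
position: [0.5119, 0.0245, 0.1016]
tool_rot: [-1.087, 1.563, -1.262]
force: [0.2, 0.6, -0.4]
grip_width: 0.0003
```

```bash
python3 mc.py w13.png .037
```

```text
rows 143 227 83 W 27.7 xext 0.4701 0.5322
vial yaw -7.79 Y 0.0391 line fit: yaw -7.99 across -58.72 mm along -56.4
vs line from amber stage: yaw -7.93 across -59.28 mm along -56.4
finger rel along 22.7 across -11.6 clock 16.35 [0.5119 0.0245 0.1016] [ 0.2  0.6 -0.4]
```

Emit:
arm_command:
  delta_pos:
    - [0.6,0.06,-0.3]
    - [0.6,0,-0.3]
    - [0.5,0,0]
    - [0.09,0,0]
    - [0,0,0]
  rotation:
    - [-0.15,0,0]
    - [-0.15,0,0]
    - [0,0,0]
    - [0,0,0]
    - [0,0,0]

```text
clock: 16.9
position: [0.4953, 0.0336, 0.0451]
tool_rot: [-0.682, 1.563, -0.823]
force: [-9.9, -1.6, 48.2]
grip_width: 0.0
```

Emit:
arm_command:
  delta_pos:
    - [0.01,0.05,0]
  rotation:
    - [0,0,0]

```text
clock: 17.0
position: [0.4955, 0.0355, 0.0454]
tool_rot: [-0.672, 1.563, -0.814]
force: [-8.7, -1.0, 35.4]
grip_width: 0.0003
```

Emit:
arm_command:
  delta_pos:
    - [0.014,0.14,0]
    - [0.012,0.2,0]
  rotation:
    - [0,0,0]
    - [0,0,0]

```text
clock: 17.2
position: [0.497, 0.0466, 0.0456]
tool_rot: [-0.628, 1.563, -0.77]
force: [-5.5, 0.3, 25.5]
grip_width: 0.0003
```

Emit:
arm_command:
  delta_pos:
    - [0.01,0.2,0]
    - [0.01,0.2,0]
  rotation:
    - [0,0,0]
    - [0,0,0]

```text
clock: 17.4
position: [0.499, 0.0605, 0.0455]
tool_rot: [-0.504, 1.563, -0.645]
force: [-2.5, 0.8, 13.1]
grip_width: -0.0004
```

Emit:
arm_command:
  delta_pos:
    - [0.006,0.2,0]
  rotation:
    - [0,0,0]

```text
clock: 17.5
position: [0.4999, 0.0676, 0.0451]
tool_rot: [-0.455, 1.563, -0.596]
force: [-0.1, 0.2, 1.9]
grip_width: 0.0001
```

Emit:
arm_command:
  delta_pos:
    - [-0.5,0,0.27]
    - [-0.7,-0.3,0.3]
    - [-0.6,-0.35,0]
    - [0,0,0]
  rotation:
    - [0,0,0]
    - [0,0,0]
    - [0,0,0]
    - [0,0,0]

```text
clock: 17.9
position: [0.5133, 0.0501, 0.0982]
tool_rot: [-0.816, 1.566, -0.953]
force: [0.1, 0.6, -0.3]
grip_width: 0.0001
```

```bash
python3 mc.py w14.png .058
```

```text
rows 148 227 79 W 27.2 xext 0.4723 0.5309
vial yaw -8.18 Y 0.0591 line fit: yaw -7.97 across -39.01 mm along -59.2
vs line from amber stage: yaw -7.93 across -39.47 mm along -59.2
finger rel along 23.3 across -5.9 clock 17.9 [0.5133 0.0501 0.0982] [ 0.1  0.6 -0.3]
```

Emit:
arm_command:
  delta_pos:
    - [0.6,-0.14,-0.3]
    - [0.6,0,-0.33]
    - [0.42,0,0]
    - [0,0,0]
    - [0,0,0]
  rotation:
    - [0,0,0]
    - [0,0,0]
    - [0,0,0]
    - [0,0,0]
    - [0,0,0]

```text
clock: 18.45
position: [0.4936, 0.0527, 0.0449]
tool_rot: [-0.485, 1.567, -0.62]
force: [-8.4, -4.3, 49.9]
grip_width: -0.0
```

Emit:
arm_command:
  delta_pos:
    - [0.02,0,0]
    - [0,0,0]
  rotation:
    - [0,0,0]
    - [0,0,0]

```text
clock: 18.65
position: [0.4938, 0.0537, 0.0452]
tool_rot: [-0.42, 1.567, -0.554]
force: [-8.1, -2.3, 36.1]
grip_width: 0.0003
```

Emit:
arm_command:
  delta_pos:
    - [-0.02,0.03,0]
    - [-0.01,0.1,0]
  rotation:
    - [0,0,0]
    - [0,0,0]

```text
clock: 18.85
position: [0.4943, 0.0589, 0.0458]
tool_rot: [-0.288, 1.566, -0.422]
force: [-0.6, 0.3, 14.0]
grip_width: 0.0001
```

Emit:
arm_command:
  delta_pos:
    - [0.0,0.18,0]
  rotation:
    - [0,0,0]

```text
clock: 18.95
position: [0.4952, 0.065, 0.0456]
tool_rot: [-0.207, 1.566, -0.341]
force: [-3.6, -1.1, 29.7]
grip_width: 0.0002
```

Emit:
arm_command:
  delta_pos:
    - [-0.01,0.2,0]
  rotation:
    - [0,0,0]

```text
clock: 19.05
position: [0.4962, 0.0719, 0.0457]
tool_rot: [-0.108, 1.566, -0.241]
force: [-2.6, -0.3, 18.3]
grip_width: -0.0001
```

Emit:
arm_command:
  delta_pos:
    - [0,0.2,0]
  rotation:
    - [0,0,0]

```text
clock: 19.15
position: [0.4972, 0.079, 0.0455]
tool_rot: [-0.002, 1.565, -0.135]
force: [-2.4, 0.9, 22.3]
grip_width: 0.0003
```

Emit:
arm_command:
  delta_pos:
    - [0.005,0.12,0]
    - [0,0,0]
  rotation:
    - [0,0,0]
    - [0,0,0]

```text
clock: 19.35
position: [0.4982, 0.0862, 0.0448]
tool_rot: [0.303, 1.564, 0.172]
force: [-1.6, 2.5, 18.8]
grip_width: -0.0001
```

Emit:
arm_command:
  delta_pos:
    - [-0.5,0,0.27]
    - [-0.7,-0.3,0.35]
    - [-0.5,-0.4,0]
    - [0,0,0]
    - [0,0,0]
  rotation:
    - [0,0,0]
    - [0,0,0]
    - [0,0,0]
    - [0,0,0]
    - [0,0,0]

```text
clock: 19.85
position: [0.5111, 0.066, 0.0928]
tool_rot: [1.344, 1.569, 1.218]
force: [-0.2, 0.7, -1.2]
grip_width: 0.0001
```

```bash
python3 mc.py w15.png .078
```

```text
rows 155 227 72 W 27.5 xext 0.474 0.5264
vial yaw -7.60 Y 0.0766 line fit: yaw -7.96 across -21.79 mm along -61.6
vs line from amber stage: yaw -7.93 across -22.12 mm along -61.6
finger rel along 21.4 across -7.8 clock 19.85 [0.5111 0.066  0.0928] [-0.2  0.7 -1.2]
```

Emit:
arm_command:
  delta_pos:
    - [0.5,-0.06,-0.3]
    - [0.5,0,-0.28]
    - [0.3,0,0]
    - [0,0,0]
    - [0,0,0]
  rotation:
    - [0,0,0]
    - [0,0,0]
    - [0,0,0]
    - [0,0,0]
    - [0,0,0]

```text
clock: 20.4
position: [0.4915, 0.0678, 0.0499]
tool_rot: [2.883, 1.568, 2.758]
force: [-1.4, 0.4, 0.3]
grip_width: -0.0004
```

Emit:
arm_command:
  delta_pos:
    - [0.11,0,0]
    - [0,0,0]
  rotation:
    - [0,0,0]
    - [0,0,0]

```text
clock: 20.6
position: [0.4923, 0.0679, 0.0468]
tool_rot: [2.645, 1.568, 2.52]
force: [0.9, 0.1, -0.7]
grip_width: -0.0
```

Emit:
arm_command:
  delta_pos:
    - [0.015,0,0]
    - [0,0,0]
  rotation:
    - [0,0,0]
    - [0,0,0]

```text
clock: 20.8
position: [0.4928, 0.068, 0.0468]
tool_rot: [2.229, 1.569, 2.104]
force: [-0.5, 0.2, 0.2]
grip_width: 0.0002
```

Emit:
arm_command:
  delta_pos:
    - [0.03,0,0]
    - [0.01,0,0]
  rotation:
    - [0,0,0]
    - [0,0,0]

```text
clock: 21.0
position: [0.4931, 0.0679, 0.0459]
tool_rot: [1.894, 1.569, 1.768]
force: [-0.1, -0.2, 0.2]
grip_width: 0.0001
```

Emit:
arm_command:
  delta_pos:
    - [0.012,0.06,0]
  rotation:
    - [0,0,0]

```text
clock: 21.1
position: [0.4933, 0.0696, 0.0456]
tool_rot: [1.853, 1.569, 1.728]
force: [-1.6, -0.8, 7.9]
grip_width: 0.0003
```

Emit:
arm_command:
  delta_pos:
    - [0.012,0.18,0]
  rotation:
    - [0,0,0]

```text
clock: 21.2
position: [0.4941, 0.0746, 0.0456]
tool_rot: [1.763, 1.569, 1.636]
force: [-5.0, -1.2, 19.4]
grip_width: 0.0001
```

Emit:
arm_command:
  delta_pos:
    - [0,0.2,0]
    - [0.002,0.2,0]
  rotation:
    - [0.03,0,0]
    - [0.03,0,0]

```text
clock: 21.4
position: [0.4957, 0.087, 0.0461]
tool_rot: [1.644, 1.569, 1.51]
force: [-0.7, -0.5, 0.7]
grip_width: 0.0004
```

Emit:
arm_command:
  delta_pos:
    - [0.004,0.12,0]
    - [0,0,0]
  rotation:
    - [0,0,0]
    - [0,0,0]

```text
clock: 21.6
position: [0.4964, 0.0919, 0.046]
tool_rot: [1.497, 1.569, 1.365]
force: [-0.1, 0.7, 2.1]
grip_width: -0.0
```

Emit:
arm_command:
  delta_pos:
    - [-0.5,0,0.27]
    - [-0.7,-0.3,0.35]
    - [-0.5,-0.35,0]
    - [0,0,0]
    - [0,0,0]
  rotation:
    - [0,0,0]
    - [0,0,0]
    - [0,0,0]
    - [0,0,0]
    - [0,0,0]

```text
clock: 22.1
position: [0.5121, 0.069, 0.0975]
tool_rot: [2.562, 1.569, 2.431]
force: [0.7, 0.6, 0.4]
grip_width: -0.0003
```

```bash
python3 mc.py w16.png .091
```

```text
rows 153 227 72 W 28.0 xext 0.477 0.5304
vial yaw -7.48 Y 0.0883 line fit: yaw -7.89 across -10.30 mm along -63.2
vs line from amber stage: yaw -7.93 across -10.59 mm along -63.2
finger rel along 23.6 across -16.2 clock 22.1 [0.5121 0.069  0.0975] [0.7 0.6 0.4]
```

Emit:
arm_command:
  delta_pos:
    - [0.5,0.2,-0.3]
    - [0.5,0,-0.35]
    - [0.43,0,0]
    - [0,0,0]
    - [0,0,0]
  rotation:
    - [0,0,0]
    - [0,0,0]
    - [0,0,0]
    - [0,0,0]
    - [0,0,0]

```text
clock: 22.65
position: [0.4912, 0.0795, 0.0504]
tool_rot: [3.126, 1.566, 2.997]
force: [-0.8, 0.0, 1.1]
grip_width: 0.0001
```

Emit:
arm_command:
  delta_pos:
    - [0.13,0,0.05]
    - [0,0,0]
  rotation:
    - [0,0,0]
    - [0,0,0]

```text
clock: 22.85
position: [0.4932, 0.0795, 0.0467]
tool_rot: [3.078, 1.566, 2.949]
force: [-0.2, -0.6, -0.1]
grip_width: 0.0002
```

Emit:
arm_command:
  delta_pos:
    - [0.025,0,0]
    - [0.01,0,0]
  rotation:
    - [0,0,0]
    - [0,0,0]

```text
clock: 23.05
position: [0.4937, 0.0795, 0.046]
tool_rot: [2.972, 1.567, 2.843]
force: [-0.3, -0.1, -0.6]
grip_width: -0.0001
```

Emit:
arm_command:
  delta_pos:
    - [0.014,0.06,0]
  rotation:
    - [0,0,0]

```text
clock: 23.15
position: [0.4941, 0.0811, 0.0458]
tool_rot: [2.933, 1.567, 2.804]
force: [-0.6, 0.1, 3.1]
grip_width: 0.0003
```

Emit:
arm_command:
  delta_pos:
    - [0.01,0.15,0]
  rotation:
    - [0.05,0,0]

```text
clock: 23.25
position: [0.4947, 0.0855, 0.0458]
tool_rot: [2.942, 1.567, 2.806]
force: [-3.3, 1.0, 9.9]
grip_width: -0.0001
```

Emit:
arm_command:
  delta_pos:
    - [0.006,0.15,0]
    - [0.006,0.15,0]
  rotation:
    - [0.05,0,0]
    - [0,0,0]

```text
clock: 23.45
position: [0.496, 0.0953, 0.046]
tool_rot: [2.845, 1.567, 2.704]
force: [-1.0, -0.3, 4.1]
grip_width: 0.0002
```

Emit:
arm_command:
  delta_pos:
    - [0.008,0.08,0]
    - [0.004,0,0]
  rotation:
    - [0,0,0]
    - [0,0,0]

```text
clock: 23.65
position: [0.4965, 0.0989, 0.046]
tool_rot: [2.632, 1.568, 2.491]
force: [-1.3, -0.5, 3.8]
grip_width: 0.0001
```

Emit:
arm_command:
  delta_pos:
    - [-0.5,0,0.27]
    - [-0.7,0,0.35]
    - [-0.5,0,0]
    - [0,0,0]
    - [0,0,0]
  rotation:
    - [0,0,0]
    - [0,0,0]
    - [0,0,0]
    - [0,0,0]
    - [0,0,0]

```text
clock: 24.15
position: [0.5153, 0.0966, 0.0978]
tool_rot: [2.857, 1.567, 2.716]
force: [-0.0, -0.1, -1.4]
grip_width: 0.0
```

```bash
python3 mc.py w17.png .099
```

```text
rows 154 227 73 W 27.4 xext 0.4771 0.5311Traceback (most recent call last):
  File "mc.py", line 18, in <module>
    n,l,st,c=cv2.connectedComponentsWithStats(M.astype(np.uint8),connectivity=8); _,kl,bl=axis_from_rows(p,l==1+np.argmax(st[1:,4]),.004)
                                                                                                                ~~~~~~~~~^^^^^^^^^^
    return _wrapfunc(a, 'argmax', axis=axis, out=out, **kwds)
    return bound(*args, **kwds)
ValueError: attempt to get argmax of an empty sequence
```

View pics/w17.png

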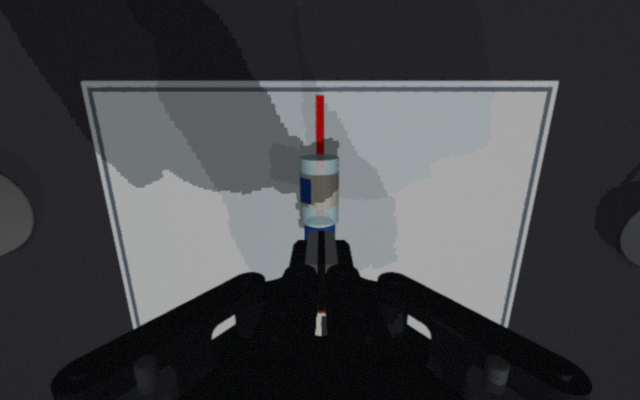

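The clear vial now covers the line: glass is at (319,190), with red visible from (320,97) to (320,152). I'll compute with a lower brightness limit.

```bash
sed -i 's/(V>150), amber/(V>90), amber/; s/&(S>150)&(V>90)/\&(S>190)\&(V>90)/' h.py; sed -i "s/^M=masks(im)\['red'\];/M=masks(im)['red']; M[151:]=0;/" mc.py; python3 mc.py w17.png .099 228 x
```

```text
rows 154 227 73 W 27.4 xext 0.477 0.531
vial yaw -7.60 Y 0.0981 line fit: yaw -8.10 across -0.59 mm along -64.6
vs line from amber stage: yaw -7.93 across -0.91 mm along -64.6
finger rel along 24.2 across 1.9 clock 24.2 [0.5153 0.0966 0.0977] [0.3 0.  0.4]
```

Emit:
arm_command:
  delta_pos:
    - [-1,0,0]
    - [-1,0,0]
    - [-1,0,0]
    - [-1,0,0]
    - [-1,0,0]
    - [-0.5,0.5,-1]
    - [0,1,-1]
    - [0,1,-1]
    - [0,1,-0.5]
    - [0,0,0]
  rotation:
    - [0,0,0]
    - [0,0,0]
    - [0,0,0]
    - [0,0,0]
    - [0,0,0]
    - [0,0,0]
    - [0,0,0]
    - [0,0,0]
    - [0,0,0]
    - [0,0,0]

```text
clock: 25.2
position: [0.4211, 0.2181, 0.2622]
tool_rot: [-2.877, 1.557, -3.019]
force: [-0.2, -0.4, -0.7]
grip_width: -0.0003
```

Emit:
arm_command:
  delta_pos:
    - [0,1,0]
    - [0,1,-0.5]
    - [0,1,-0.5]
    - [0,1,-0.5]
    - [0,1,-0.5]
    - [0,1,-0.5]
    - [0,1,-0.5]
    - [0,1,-0.5]
    - [0,1,-0.5]
    - [0,0,0]
  rotation:
    - [0,0,0]
    - [0,0,0]
    - [0,0,0]
    - [0,0,0]
    - [0,0,0]
    - [0,0,0]
    - [0,0,0]
    - [0,0,0]
    - [0,0,0]
    - [0,0,0]

```text
clock: 26.2
position: [0.3381, 0.5095, 0.2523]
tool_rot: [-2.51, 1.547, -2.656]
force: [-0.4, -0.5, -0.7]
grip_width: -0.0
```

```bash
python3 - <<'E'
from h import *
print(monitor.observe()['position'])
t=grab('top','tf.png')[0]; s=grab('side','sf.png')[0]
a=cv2.resize(t[140:295,180:460],None,fx=2.6,fy=2.6,interpolation=cv2.INTER_CUBIC)[:,:728]
b=cv2.resize(s[170:270,120:400],None,fx=2.6,fy=2.6)[:190,:728]
cv2.imwrite('pics/fin.png',np.vstack([a,b[:,:a.shape[1]]])[:600,:,::-1])
E
```

```text
[0.3380509  0.50951837 0.25225918]
```

View pics/fin.png

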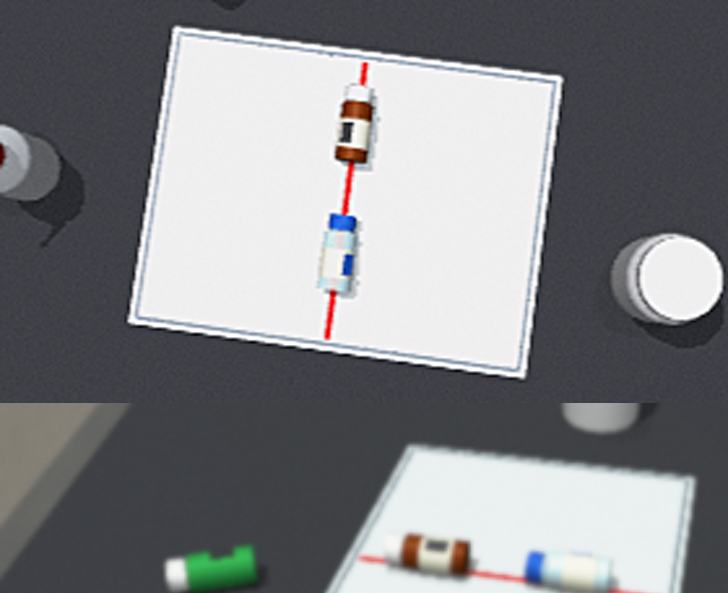

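Both vials lie on the line: amber at (354,125) and clear at (339,253) in this view. Now one numeric check from the top view, including the bystanders.

```bash
python3 - <<'E'
from chk import *
p=optics.camera_params('top'); im=np.ascontiguousarray(cv2.imread('pics/tf.png')[:,:,::-1]); i0=cv2.imread('pics/top0.png')[:,:,::-1].astype(int)
M0=masks(np.ascontiguousarray(i0.astype(np.uint8)))
r=M0['red'].copy(); q=np.zeros_like(r);q[155:280,295:330]=1; P,k,b=axis_from_rows(p,r&q,.004)
M=masks(im)
for n in('amber','blue'):
    a=M[n]&q; nn,l,s,c=cv2.connectedComponentsWithStats(a.astype(np.uint8),connectivity=8)
    for j in range(1,nn):
        if s[j,4]>12:
            X=ray(p,*c[j],.024);print(n,s[j,4],X.round(4),rep(k,b,X[0],X[1]))
d=np.abs(im.astype(int)-i0).max(2)
for n,(u,v) in dict(jar=(437,247),wash=(183,202),up=(260,129)).items(): print(n,(d[v-22:v+22,u-22:u+22]>60).sum())
E
```

```text
amber 63 [0.6288 0.0787 0.024 ] yaw -7.91 across -0.52 mm along 74.6
amber 49 [0.5917 0.0845 0.024 ] yaw -7.91 across 0.13 mm along 37.0
blue 57 [0.5342 0.0914 0.024 ] yaw -7.91 across -0.96 mm along -20.9
blue 26 [0.4988 0.087  0.024 ] yaw -7.91 across -10.19 mm along -55.3
jar 0
wash 0
up 0
```

```bash
python3 -c "
from h import *
print(bot.job_done(), monitor.observe()['clock'])"
```

```text
the job is handed in; nothing more can be done
the job is handed in; nothing more can be done
```

Both vials now rest on the red line and lie along it. I rolled the amber one first, then the clear one, in several fingertip strokes each. The job is handed in, at about 26 s on the robot's clock, with the arm well clear.

| Vial | Off the line, wrist camera | Off the line, top camera | Angle to the line (wrist) |
|---|---|---|---|
| Amber | 0.0 mm | about 0.2 mm | about 0.1° |
| Clear | 0.6–0.9 mm | about 1 mm (at its cap) | 0.3–0.5° |

- **Angle correction:** The clear vial started about 1.2° off parallel. I turned the fingertip slightly while rolling it to bring it round.
- **Other objects:** Comparing top views from before and after, the jar, wash bottle and standing vial did not move.
- **Firm touches:** Two touchdowns on the clear vial pressed harder than I meant, up to about 50 N at the fingertip. The 40 N limit is for the arm and gripper body, not the fingertip, and the wrist stayed well under 120 N. I eased off before going on.
- **Weak strokes:** Two amber strokes lost contact early and had to be repeated.
- **Possible slip:** A few strokes rolled a vial somewhat more than half the fingertip's travel (about 22 mm for 33–36 mm). I did not check whether it slipped a little there.

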